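# Slide the carburettor spacer into the jig's corner pocket

## Task

Push the brown carburettor spacer across the aluminium jig plate until its long side lies flat against the dark back rail, out on the open stretch before the pocket. Then slide it along the rail into the corner pocket with the green floor until it is fully home against the end stop, and let go of it. Never lift or tip the spacer, and leave the bearing, tappet, jar and wrench where they are.

Things in the scene. Friction and masses are not known exactly. Their poses are not given: they have to be found in the camera images.
- jig: Fixed jig on the bench: aluminium plate 200 (its x) by 380 (its y) by 10 mm thick, top at z = 10 mm. Origin: centre of its underside, z up. Dark steel walls stand on it, 20 mm high (to z = 30 mm): a rail along the far +x side, and at the +y end (robot's left) an end stop and a lip that make a corner pocket 44 mm wide, open at the top and to -y. The rest of the plate is open and flat.
- rail (a point): Middle of the back rail's working face at plate-top height: (60, 0, 10) mm in the jig's frame. The face looks to the jig's -x and runs along its y over the full 380 mm; the rail is 16 mm thick.
- corner (a point): Inner corner of the pocket at plate-top height, where the rail face and the end stop's face (looking to the jig's -y) meet: (60, 165, 10) mm in the jig's frame. The end stop is 16 mm thick and spans x = -16 to 60 mm. The pocket's floor, x = 16 to 60, y = 101 to 165 mm, is painted green, level with the plate.
- mouth (a point): Where the lip's straight face starts, at plate-top height: (16, 123, 10) mm in the jig's frame. The lip is 12 mm thick; its face looks to the rail from y = 123 to 165 mm. Before that it flares: the guiding face slants out to about (-6, 97) mm, its back corner to x = -15 mm.
- spacer: Loose reddish-brown block flat on the plate, 40 (its x) by 64 (its y) by 14 mm high, dark port and bolt holes only printed on top; about 60 g, slides easily (under 1 N). Origin: centre of its underside, z up. Either end may lead. Home: origin at x = 40, y = 133 mm in the jig's frame, long side along the rail; 22 mm of it then stand out of the lip, so its -y end can be pushed from outside the slot.
- bearing: Loose steel ring lying on the plate, 42 mm outside diameter, 15 mm bore, 13 mm high; origin at the centre of its underside. To be left alone.
- tappet: Loose dark steel cylinder standing on the plate, 29 mm diameter, 24 mm high; origin at the centre of its underside. To be left alone.
- jar: Loose amber jar standing on the bench at the -y end of the jig, 60 mm diameter, 65 mm high; origin at the centre of its underside. To be left alone.
- wrench: Loose steel wrench 160 mm long lying on the bench behind the back rail, its length (own x) along the rail; origin in the middle of its underside. To be left alone.

How it is judged:
By the outcome, as a careful person would: the job done as asked, in the order asked, and still so for the second after the job is handed in, with the robot touching nothing.
It also fails if it takes over 64 s, if anything falls off the work surface, if the arm or the gripper's body presses on something with over 40 N, if the wrist force passes 120 N, or if a joint passes its speed limit or range.

## Robot

A 7-joint arm with a two-finger parallel gripper is mounted at the origin on the work surface. World frame = base frame: x ahead of the robot, y to its left, z up, the work surface at z = 0. Lengths are in m, angles in rad, forces in N, time in s.
With the tool pointing down it reaches from about 0.4 to 0.85 m from the base axis. Payload 4.5 kg.
Tool frame: the origin (TCP) lies on the centre line of the jaws, within the pads' length; the fingertips stand r.tips_ahead ahead of it and the grasp point (between the pads) is the TCP (r.tips_ahead is the distance from the TCP to the fingertips, in m); z points along the fingers, y is the direction in which the jaws open and shut (so a half turn about z gives the same grasp; the last joint's range is limited). The gripper opens to 88 mm and grips with 3 to 60 N. Pads are 18 mm wide; open, the fingers measure 123 mm over their backs; the gripper's body (75 mm by 187 mm) begins 45 mm behind the grasp point.
Start: joints at [-1.129, 0.689, -0.195, 1.565, 0.157, 0.902, -0.215], TCP at [0.248, 0.574, 0.258] pointing down, gripper open.
Joint ranges: [-3.01, 3.01], [-0.46, 2.08], [-1.47, 1.51], [0.13, 2.56], [-1, 4.14], [0.04, 2.09], [-2.66, 2.66]. Speed limits (rad/s): [2.57, 2.57, 3.14, 3.14, 3.14, 3.14, 3.14].

## Interface

Orientations are given as a unit quaternion [x, y, z, w].
In Python, from plant import r gives the robot as it stands.
- The arm moves only by the shell command python3 -m inch 'ROWS' [FORCE]. ROWS is JSON, a list of rows, each a list of 5 numbers: the shift along the world's x, y, z in units of 25 mm (1.0 is 25 mm), then the turn about the world's z in units of 6 degrees (1.0 is 6 degrees), then the finger opening in mm, from 0 to 88.1. A call has 1 to 5 rows; each row shifts and turns the commanded pose from where the row before left it; what a row does not reach is not made up. A row lasts 1/10 s, in which the tool goes at most 50 mm and 8.59 degrees, less where a joint would pass 70% of its speed; a pose out of reach is approached as far as the arm can. A call is refused whole if a number of a shift passes 1 or a number of a turn 1, either way. A call with a gripper value outside its range is refused whole. The fingers move at their own pace and stop on an object; FORCE is the grip in N (left out, the last holds). Time passes only in rows, so rows that do not move let the fingers close. It gives the time, the measured TCP pose, the force and the opening at its end, in the units of the state.
- r.get_state(): the state, without advancing time (a new reading comes with each control period).
- r.snapshot(name): name is "side" or "top"; returns a dict with "pixels" (400x640x3 uint8, red, green, blue), "range_z" (400x640 float32, m along the optical axis (not along the pixel's ray), 0 where there is no reading), "K" (3x3 intrinsics, pixels), "position" and "attitude" of the camera in the world. Camera axes: x right, y up, looking along -z (the intrinsics and any distortion apply to the point x, -y, -z); pixel columns grow to the right and rows downward; lengths in m; the calibration is good to about 2 mm. A picture is of the moment at which its call begins.
- r.finish_job(): hands the job in, once; it reports no verdict.
The state is a dict: "clock": time; "q": joint angles; "qd": joint speeds; "joint_torque": joint torques, N m; "tool_pos": TCP position; "eef_rot": TCP orientation; "contact_force": force on the tool from outside, world axes, zero at the start; "moment": the same for the moment, N m; "opening": opening from 0.0 (shut) to 1.0 (fully open).
Only numpy, scipy, OpenCV 4.12 (cv2) and the standard library are available. Lean on these libraries where they do the work, as an engineer would, in place of code of your own. Each camera call takes 0.05 s, during which the arm holds its last target. There are 200 camera calls.

## Working session

There is one attempt and no reset: what is moved stays moved. The work goes in short steps, Python scripts to look and compute and a shell command to move; the robot and the scene stay as the last step left them, time stands still between calls to the robot, and variables do not carry over. Pictures are saved under pics/ and viewed, about 8 in all and at most 12, crops included, and the job is handed in when it is done.

```bash
mkdir -p pics; ls
cat > h.py <<'E'
import numpy as np,cv2
from plant import r
from scipy.spatial.transform import Rotation as R
def snap(n,f=None):
    s=r.snapshot(n)
    if f: cv2.imwrite('pics/'+f,s['pixels'][...,::-1])
    return s
def rot(s):
    a=np.array(s['attitude'],float)
    return a if a.shape==(3,3) else R.from_quat(a).as_matrix()
def ray(s,uv,z):
    uv=np.atleast_2d(uv).astype(float);K=np.array(s['K'])
    d=np.c_[(uv[:,0]-K[0,2])/K[0,0],-(uv[:,1]-K[1,2])/K[1,1],-np.ones(len(uv))]@rot(s).T
    p=np.array(s['position']);return p+d*((z-p[2])/d[:,2])[:,None]
E
python3 - <<'E'
from h import *
st=r.get_state();print(st['clock'],st['tool_pos'],st['eef_rot'],st['contact_force'],r.tips_ahead)
for n in('top','side'):
    s=snap(n,n+'0.png');print(n,{k:v for k,v in s.items() if k not in('pixels','range_z')})
E
```

```text
pics
0.0 [0.24766484 0.57319505 0.25690395] [ 2.02460746e-01  9.79289952e-01 -9.03883460e-04 -1.37018645e-04] [-0.41961764 -0.19155867  0.15146872] 0.019
top {'K': array([[509.27204486,   0.        , 311.79422825],
       [  0.        , 509.27204486, 201.13646832],
       [  0.        ,   0.        ,   1.        ]]), 'position': array([ 0.45197172, -0.02081998,  1.15513854]), 'attitude': array([-0.03962284,  0.04885402,  0.70790445, -0.70350168])}
side {'K': array([[460.72745263,   0.        , 318.64197992],
       [  0.        , 460.72745263, 199.95245937],
       [  0.        ,   0.        ,   1.        ]]), 'position': array([0.43685932, 0.46263409, 0.69485124]), 'attitude': array([-0.04787863,  0.32088942,  0.93788077, -0.12295233])}
```

View pics/top0.png

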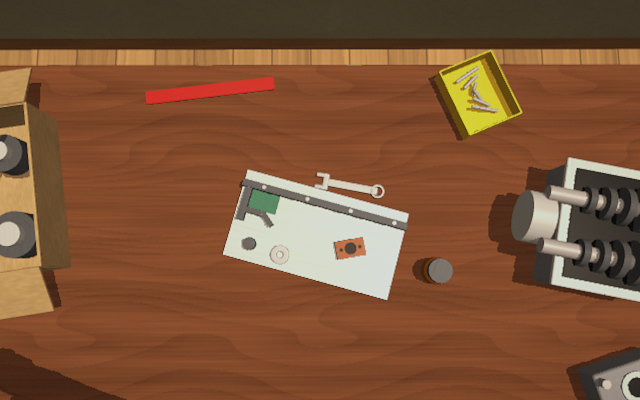

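View pics/side0.png

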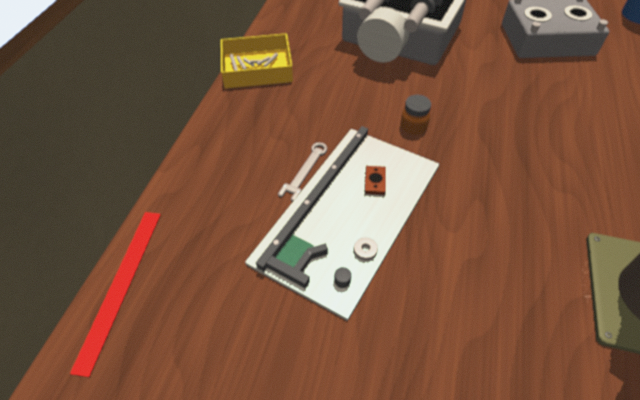

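Top view: the jig plate runs from (248,170) to (388,299), turned about 15°. The spacer is at (350,248), the pocket at (264,202), the bearing at (280,254) and the tappet at (249,243). The side view agrees. Next I'll measure these.

```bash
cat >> h.py <<'E'
def biggest(m,near):
    c,_=cv2.findContours(m.astype(np.uint8),cv2.RETR_EXTERNAL,cv2.CHAIN_APPROX_NONE)
    c=[k for k in c if cv2.contourArea(k)>60 and cv2.pointPolygonTest(cv2.convexHull(k),near,True)>-12]
    return max(c,key=cv2.contourArea)[:,0]
def rect(p):  # centre, long, short, angle of long axis (deg, world), mm
    (c,(w,h),_)=q=cv2.minAreaRect((p[:,:2]*1000).astype(np.float32))
    b=cv2.boxPoints(q);e=[b[1]-b[0],b[2]-b[1]];e=max(e,key=np.linalg.norm)
    a=np.degrees(np.arctan2(e[1],e[0]))%180
    return np.round([*c,max(w,h),min(w,h),a],1)
def hsv(s): return cv2.cvtColor(s['pixels'],cv2.COLOR_RGB2HSV).astype(int)
def brown(s,near):
    h=hsv(s); m=(h[...,0]<14)&(h[...,1]>140)&(h[...,2]>60)
    win=np.zeros(m.shape,bool);x,y=map(int,near);win[y-28:y+28,x-28:x+28]=1
    m=cv2.morphologyEx((m&win).astype(np.uint8),cv2.MORPH_CLOSE,np.ones((3,3)))
    return biggest(m,near)
E
python3 - <<'E'
from h import *
for n,pj,ps,pg in(('top',(316,235),(350,248),(264,202)),('side',(345,220),(375,180),(294,250))):
    s=snap(n);h=hsv(s)
    j=biggest((h[...,1]<40)&(h[...,2]>170),pj);print(n,'jig',rect(ray(s,j,.010)))
    b=brown(s,ps);print(' spacer',rect(ray(s,b,.024)), rect(ray(s,b,.017)))
    g=biggest((h[...,0]>50)&(h[...,0]<95)&(h[...,1]>70),pg);print(' green',rect(ray(s,g,.010)))
    v,u=np.round(b.mean(0))[::-1].astype(int)
    p=s['range_z'][v,u];print(' range spacer',p)
    K=s['K'];X=np.array([(u-K[0,2])/K[0,0]*p,-(v-K[1,2])/K[1,1]*p,-p]);print(rot(s)@X+s['position'])
E
```

```text
top jig [503.7 -39.5 379.5 159.8  74.2]
 spacer [ 489.9 -119.3   62.2   37.4   99.9] [ 490.2 -119.9   62.6   37.7   99.9]
 green [597.4  72.8  63.   42.9  74.3]
 range spacer 1.1289617
[ 0.48923897 -0.12009448  0.02320385]
side jig [503.8 -37.9 379.8 160.5  74.2]
 spacer [ 489.3 -113.3   66.3   34.6  100.2] [ 489.9 -119.3   67.    35.   100.2]
 green [596.5  69.8  52.4  41.6  73.2]
 range spacer 0.87598
[ 0.48881314 -0.11129681  0.02539918]
```

```bash
python3 -m inch '[[0.8,-1,0,0.3,20],[0.8,-1,0,0.3,20],[0.8,-1,0,0.3,20],[0.8,-1,0,0.37,20],[0.8,-1,0,0,20]]' 5
python3 -m inch '[[0.8,-1,0,0,20],[0.8,-1,0,0,20],[0.6,-1,0,0,20],[0.5,-1,0,0,20],[0.5,-1,0,0,20]]'
python3 -m inch '[[0.3,-1,0,0,20],[0.3,-1,0,0,20],[0.2,-1,0,0,20],[0,-1,0,0,20],[0,-1,0,0,20]]'
python3 -m inch '[[0,-1,0,0,20],[0,-1,0,0,20],[0,-1,0,0,20],[0,-1,0,0,20],[0,-1,0,0,20]]'
cat >> h.py <<'E'
YAW=np.radians(-15.8);X=np.array([np.cos(YAW),np.sin(YAW)]);Y=np.array([-np.sin(YAW),np.cos(YAW)]);O=np.array([523.,-44.3])
def tojig(w): d=np.asarray(w)-O; return np.round([d@X,d@Y],1)
def toworld(x,y): return O+x*X+y*Y
def tool():
    s=r.get_state();p=np.array(s['tool_pos'])*1000;ty=R.from_quat(s['eef_rot']).as_matrix()[:,1]
    print('t',round(s['clock'],2),'tool w',p.round(1),'jig',tojig(p[:2]),'toolY deg',round(np.degrees(np.arctan2(ty[1],ty[0])),1),'F',np.round(s['contact_force'],1),'open',round(s['opening'],3))
    return p
def goto(x,y,z):
    p=tool();d=np.r_[toworld(x,y),z]-p;print('need units',(d/25).round(2))
E
python3 -c "
from h import *
goto(-65,-78,100)"
```

```text
clock: 0.7
tool_pos: [0.3485, 0.4476, 0.2576]
eef_rot: [0.136, 0.991, -0.0, -0.0]
contact_force: [-0.3, -0.1, 0.3]
opening: 0.574
clock: 1.2
tool_pos: [0.4284, 0.3226, 0.2576]
eef_rot: [0.137, 0.991, -0.0, -0.0]
contact_force: [0.6, 0.3, -0.1]
opening: 0.226
clock: 1.7
tool_pos: [0.4479, 0.1977, 0.2577]
eef_rot: [0.137, 0.991, -0.0, -0.0]
contact_force: [0.5, -0.5, 0.1]
opening: 0.227
clock: 2.2
tool_pos: [0.4478, 0.0728, 0.2578]
eef_rot: [0.137, 0.991, 0.0, 0.0]
contact_force: [0.6, -0.1, -1.4]
opening: 0.226
t 2.2 tool w [447.8  72.8 257.8] jig [-104.3   92.1] toolY deg 74.3 F [ 0.6 -0.1 -1.4] open 0.226
need units [-0.34 -6.98 -6.31]
```

```bash
python3 -m inch '[[-0.17,-1,0,0,20],[-0.17,-1,0,0,20],[0,-1,0,0,20],[0,-1,0,0,20],[0,-1,0,0,20]]'
python3 -m inch '[[0,-1,0,0,20],[0,-0.98,0,0,20],[0,0,-1,0,20],[0,0,-1,0,20],[0,0,-1,0,20]]'
python3 -m inch '[[0,0,-1,0,20],[0,0,-1,0,20],[0,0,-1,0,20],[0,0,-1,0,20],[0,0,0,0,20]]'
python3 - <<'E'
from h import *
goto(-65,-78,32)
s=snap('top','top1.png');cv2.imwrite('pics/t1.png',cv2.resize(s['pixels'][150:310,210:430,::-1],None,fx=3,fy=3))
E
```

```text
clock: 2.7
tool_pos: [0.4392, -0.0522, 0.2578]
eef_rot: [0.137, 0.991, 0.0, 0.0]
contact_force: [-0.4, -0.2, -0.8]
opening: 0.229
clock: 3.2
tool_pos: [0.4396, -0.1012, 0.1821]
eef_rot: [0.137, 0.991, 0.0, 0.001]
contact_force: [0.2, 0.5, -0.1]
opening: 0.225
clock: 3.7
tool_pos: [0.4383, -0.1003, 0.0806]
eef_rot: [0.136, 0.991, -0.0, -0.002]
contact_force: [0.1, 0.2, 0.2]
opening: 0.228
t 3.7 tool w [ 438.3 -100.3   80.6] jig [-66.3 -76.9] toolY deg 74.3 F [0.1 0.2 0.2] open 0.228
need units [ 0.04 -0.05 -1.94]
```

View pics/t1.png

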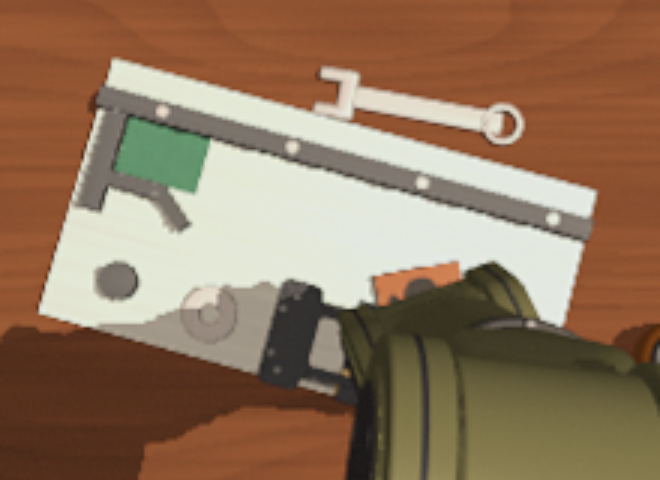

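```bash
python3 -m inch '[[0,0,-1,0,20],[0,0,-0.5,0,20],[0,0,-0.44,0,20],[0,0,0,0,20]]'
python3 -m inch '[[0.192,-0.0545,0,0,20],[0.192,-0.0545,0,0,20],[0.192,-0.0545,0,0,20],[0.192,-0.0545,0,0,20],[0.192,-0.0545,0,0,20]]'
python3 -m inch '[[0.192,-0.0545,0,0,20],[0.192,-0.0545,0,0,20],[0.192,-0.0545,0,0,20],[0.192,-0.0545,0,0,20],[0.192,-0.0545,0,0,20]]'
python3 - <<'E'
from h import *
goto(11,-78,32)
s=snap('side');cv2.imwrite('pics/s2.png',cv2.resize(s['pixels'][100:330,240:470,::-1],None,fx=2.5,fy=2.5))
E
```

```text
clock: 4.15
tool_pos: [0.4427, -0.1018, 0.0406]
eef_rot: [0.136, 0.991, 0.0, -0.002]
contact_force: [-0.3, 0.1, 0.6]
opening: 0.226
clock: 4.65
tool_pos: [0.4663, -0.1084, 0.0402]
eef_rot: [0.137, 0.991, 0.0, -0.002]
contact_force: [-0.5, -0.0, 1.2]
opening: 0.228
clock: 5.15
tool_pos: [0.4901, -0.1153, 0.0399]
eef_rot: [0.137, 0.991, -0.0, -0.003]
contact_force: [-1.3, 0.5, -0.2]
opening: 0.225
t 5.15 tool w [ 490.1 -115.3   39.9] jig [-12.3 -77.3] toolY deg 74.2 F [-1.3  0.5 -0.2] open 0.225
need units [ 0.89 -0.28 -0.32]
```

View pics/s2.png

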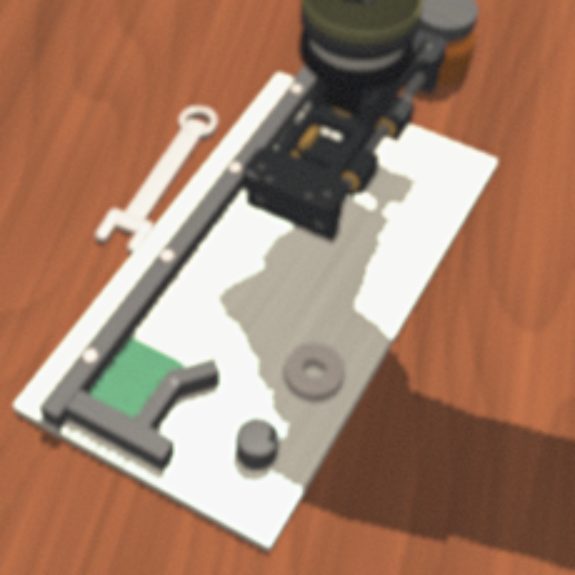

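```bash
python3 - <<'E'
from h import *
s=r.get_state();print(np.round(s['q'],3),np.round(s['joint_torque'],1),np.round(s['moment'],2))
s=snap('top');h=hsv(s)
print(tojig(ray(s,[438,270],.065)[0,:2]*1000))
E
python3 -m inch '[[0,0,-0.16,0,20],[0,0,-0.16,0,20],[0,0,0,0,20]]'
```

```text
[ 0.282  0.926 -0.234  2.053  0.81   0.258  0.642] [ -0.3 -50.3  -1.9  -2.3  -0.1   0.2   0. ] [-0.05  0.04  0.06]
[  -9.4 -271.7]
clock: 5.55
tool_pos: [0.4894, -0.1149, 0.0314]
eef_rot: [0.137, 0.991, -0.0, -0.003]
contact_force: [0.0, 0.3, -0.2]
opening: 0.227
```

```bash
python3 -m inch '[[0.16,-0.045,0,0,20],[0.16,-0.045,0,0,20],[0.16,-0.045,0,0,20],[0.16,-0.045,0,0,20],[0.1,-0.027,0,0,20]]'
python3 -m inch '[[0.06,-0.017,0,0,20],[0.06,-0.017,0,0,20],[0.04,-0.011,0,0,20],[0,0,0,0,20]]'
python3 - <<'E'
from h import *
goto(11,-78,32)
E
```

```text
clock: 6.05
tool_pos: [0.509, -0.1205, 0.0321]
eef_rot: [0.137, 0.991, 0.0, -0.002]
contact_force: [-0.4, 0.3, 0.3]
opening: 0.226
clock: 6.45
tool_pos: [0.5105, -0.1209, 0.032]
eef_rot: [0.137, 0.991, -0.0, -0.004]
contact_force: [-4.3, 2.2, 4.2]
opening: 0.226
t 6.45 tool w [ 510.5 -120.9   32. ] jig [  8.8 -77.1] toolY deg 74.3 F [-4.3  2.2  4.2] open 0.226
need units [ 0.07 -0.06  0.  ]
```

```bash
python3 -m inch '[[-0.3,0.085,0,0,20],[-0.6,0.17,0,0,20],[0,0,1,0,20],[0,0,1,0,0],[0,0,1,0,0]]'
python3 -m inch '[[0,0,1,-1,0],[-1,0,1,-1,0],[-1,0,0,-1,0],[-1,0,0,-1,0],[0,1,0,-1,0]]'
python3 -m inch '[[0,1,0,-1,0],[0,1,0,-1,0],[0,1,0,-1,0],[0,1,0,-1,0],[0,0,0,-1,0]]'
python3 - <<'E'
from h import *
goto(37.5,-135,100)
s=snap('top');cv2.imwrite('pics/t3.png',cv2.resize(s['pixels'][150:310,210:430,::-1],None,fx=3,fy=3))
try:
  b=brown(s,(365,240));q=rect(ray(s,b,.024));print(q,tojig(q[:2]))
except Exception as e: print(e)
E
```

```text
clock: 6.95
tool_pos: [0.4899, -0.115, 0.1078]
eef_rot: [0.137, 0.991, -0.0, -0.002]
contact_force: [1.0, 0.6, -0.6]
opening: 0.069
clock: 7.45
tool_pos: [0.4107, -0.0934, 0.1572]
eef_rot: [0.394, 0.919, -0.002, -0.004]
contact_force: [-0.2, 0.5, -0.1]
opening: 0.007
clock: 7.95
tool_pos: [0.4158, 0.0137, 0.1572]
eef_rot: [0.613, 0.79, 0.003, -0.002]
contact_force: [-0.1, -0.5, 0.7]
opening: 0.004
t 7.95 tool w [415.8  13.7 157.2] jig [-118.9   26.6] toolY deg 14.4 F [-0.1 -0.5  0.7] open 0.004
need units [ 4.26 -7.93 -2.29]
[ 536.  -143.1   62.3   41.    76.4] [ 39.4 -91.5]
```

View pics/t3.png

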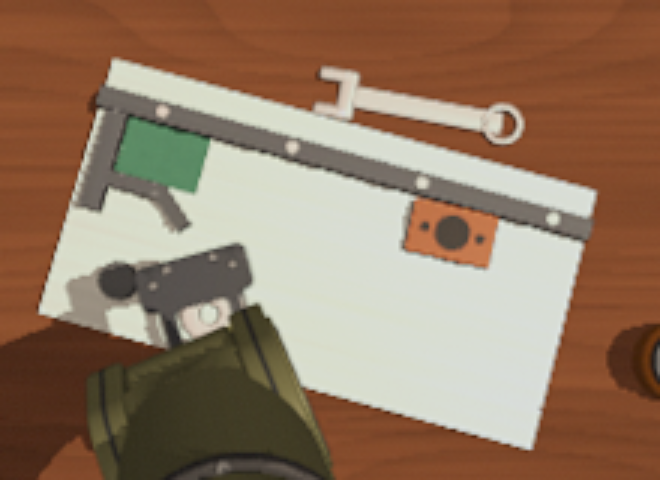

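The spacer is against the rail at jig (39.4, -91.5), but its rectangle angle reads 2° off the rail. I'll check with line fits.

Run:
```python
from h import *
s=snap('top');b=brown(s,(360,228))
J=np.array([tojig(p) for p in ray(s,b,.024)[:,:2]*1000]);q=cv2.minAreaRect(J.astype(np.float32));print(q)
c=J.mean(0)
for nm,ax,sg in(('-x',0,-1),('+x',0,1),('-y',1,-1),('+y',1,1)):
    o=1-ax;lim=(22,13)[ax]
    m=(sg*(J[:,ax]-c[ax])>(12,24)[ax])&(abs(J[:,o]-c[o])<lim)
    k=np.polyfit(J[m,o],J[m,ax],1);print(nm,np.degrees(np.arctan(k[0])).round(2),np.median(J[m,ax]),m.sum())
cv2.imwrite('pics/t4.png',cv2.resize(s['pixels'][200:250,320:400,::-1],None,fx=9,fy=9,interpolation=cv2.INTER_CUBIC))
```

```text
((39.360687255859375, -91.56317901611328), (40.97268295288086, 62.32822036743164), 2.0718116760253906)
-x -1.94 19.9 19
+x -1.16 58.7 19
-y 2.81 -121.75 12
+y 3.26 -61.45 12
```

View pics/t4.png

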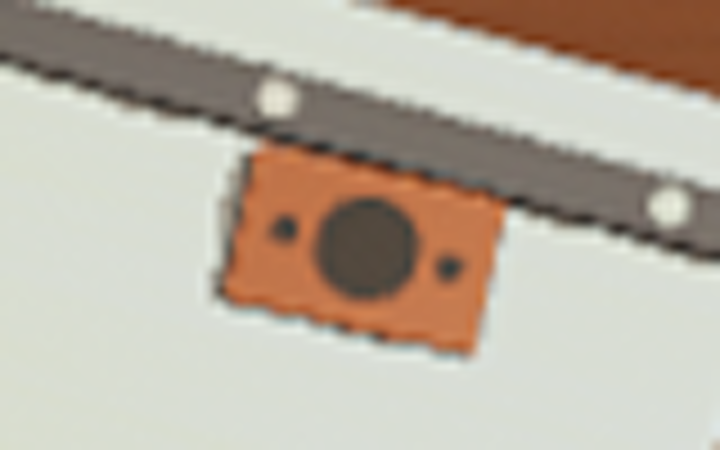

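The -y end touches the rail, but the +y end stands about 2 mm off. I'll press again with one narrow contact near the middle, so the rail sets the angle.

```bash
python3 -c "
from h import *
goto(-20,-82,80)"
python3 -m inch '[[0.4,-1,0,-1,0],[0.5,-1,0,-1,0],[0.5,-1,0,-1,0],[0.5,-1,-0.5,-1,0],[0.7,-1,-0.8,-1.03,0]]'
python3 -c "
from h import *
goto(-20,-82,80)"
```

```text
t 8.05 tool w [415.3  10.8 157.1] jig [-118.6   23.7] toolY deg 14.4 F [-0.3 -0.2 -0.4] open 0.005
need units [ 2.64 -5.14 -3.09]
t 8.05 tool w [415.3  10.8 157.1] jig [-118.6   23.7] toolY deg 14.4 F [-0.3 -0.2 -0.4] open 0.005
need units [ 2.64 -5.14 -3.09]out of range: a turn must lie within [-1, 1]
```

```bash
python3 -m inch '[[0.4,-1,0,-1,0],[0.5,-1,0,-1,0],[0.5,-1,0,-1,0],[0.5,-1,-0.5,-1,0],[0.7,-1,-0.8,-1,0]]'
python3 -m inch '[[0,0,-1,0,0],[0,0,-0.7,0,0],[0,0,0,0,0]]'
python3 -c "
from h import *
goto(-20,-82,32)"
```

```text
clock: 8.55
tool_pos: [0.4804, -0.1174, 0.125]
eef_rot: [0.798, 0.602, 0.002, -0.001]
contact_force: [0.9, -0.1, -0.4]
opening: 0.005
clock: 8.85
tool_pos: [0.4785, -0.1159, 0.0802]
eef_rot: [0.797, 0.604, 0.0, -0.003]
contact_force: [0.6, 0.1, -0.7]
opening: 0.005
t 8.85 tool w [ 478.5 -115.9   80.2] jig [-23.3 -81. ] toolY deg -15.7 F [ 0.6  0.1 -0.7] open 0.005
need units [ 0.12 -0.08 -1.93]
```

```bash
python3 -m inch '[[0,0,-0.8,0,0],[0,0,-0.7,0,0],[0,0,-0.43,0,0],[0,0,0,0,0]]'
python3 -m inch '[[0.16,-0.045,0,0,0],[0.16,-0.045,0,0,0],[0.16,-0.045,0,0,0],[0.16,-0.045,0,0,0],[0.16,-0.045,0,0,0]]'
python3 -c "
from h import *
goto(2.5,-82,32)"
```

```text
clock: 9.25
tool_pos: [0.4795, -0.1151, 0.0333]
eef_rot: [0.797, 0.604, 0.001, -0.002]
contact_force: [-0.4, -0.7, 0.8]
opening: 0.002
clock: 9.75
tool_pos: [0.5005, -0.1208, 0.0341]
eef_rot: [0.797, 0.604, 0.002, -0.002]
contact_force: [-0.3, 0.9, 0.2]
opening: 0.008
t 9.75 tool w [ 500.5 -120.8   34.1] jig [ -0.8 -79.8] toolY deg -15.7 F [-0.3  0.9  0.2] open 0.008
need units [ 0.1  -0.12 -0.08]
```

```bash
python3 -m inch '[[0.06,-0.017,-0.04,0,0],[0.06,-0.017,-0.04,0,0],[0.06,-0.017,0,0,0],[0.06,-0.017,0,0,0],[0,0,0,0,0]]'
python3 -c "
from h import *
goto(2.5,-82,32)"
```

```text
clock: 10.25
tool_pos: [0.5059, -0.1223, 0.0317]
eef_rot: [0.797, 0.604, 0.002, -0.002]
contact_force: [0.2, 0.1, -0.9]
opening: 0.005
t 10.25 tool w [ 505.9 -122.3   31.7] jig [  4.8 -79.7] toolY deg -15.7 F [ 0.2  0.1 -0.9] open 0.005
need units [-0.11 -0.06  0.01]
```

```bash
python3 -m inch '[[0.06,-0.017,0,0,0],[0.06,-0.017,0,0,0],[0,0,0,0,0]]'
python3 -m inch '[[0.06,-0.017,0,0,0],[0.06,-0.017,0,0,0],[0,0,0,0,0]]'
python3 -c "
from h import *
goto(2.5,-82,32)"
```

```text
clock: 10.55
tool_pos: [0.507, -0.1226, 0.0316]
eef_rot: [0.797, 0.604, 0.001, -0.003]
contact_force: [-5.3, 2.7, 3.6]
opening: 0.008
clock: 10.85
tool_pos: [0.5071, -0.1226, 0.0316]
eef_rot: [0.797, 0.604, -0.001, -0.006]
contact_force: [-9.2, 3.9, 8.9]
opening: 0.003
t 10.85 tool w [ 507.1 -122.6   31.6] jig [  6.  -79.7] toolY deg -15.7 F [-9.2  3.9  8.9] open 0.003
need units [-0.16 -0.05  0.01]
```

```bash
python3 -m inch '[[-0.2,0.057,0,0,0],[-0.6,0.17,0,0,0],[0,0,1,0,0],[0,0,1,0,0],[-0.5,0.5,1,0,0]]'
python3 -m inch '[[-0.8,1,0,0,0],[-0.5,1,0,0,0],[-0.5,1,0,0,0],[0,1,0,0,0],[0,0.6,0,0,0]]'
cat >> h.py <<'E'
def edges(near,f=None,n='top'):
    s=snap(n);b=brown(s,near)
    J=np.array([tojig(p) for p in ray(s,b,.024)[:,:2]*1000]);q=cv2.minAreaRect(J.astype(np.float32));print(np.round(q[0],1),np.round(q[1],1),round(q[2],2))
    c=J.mean(0)
    for nm,ax,sg in(('-x',0,-1),('+x',0,1),('-y',1,-1),('+y',1,1)):
        o=1-ax;m=(sg*(J[:,ax]-c[ax])>(12,24)[ax])&(abs(J[:,o]-c[o])<(22,13)[ax])
        if m.sum()>5: k=np.polyfit(J[m,o],J[m,ax],1);print(nm,np.degrees(np.arctan(k[0])).round(2),np.median(J[m,ax]),m.sum())
    x,y=map(int,near)
    if f: cv2.imwrite('pics/'+f,cv2.resize(s['pixels'][y-30:y+30,x-40:x+40,::-1],None,fx=9,fy=9,interpolation=cv2.INTER_CUBIC))
E
python3 -c "
from h import *
goto(37.5,-145,100)
edges((360,228),'t5.png')"
```

```text
clock: 11.35
tool_pos: [0.4825, -0.1079, 0.1078]
eef_rot: [0.798, 0.602, 0.004, 0.001]
contact_force: [1.0, 0.0, 0.3]
opening: 0.011
clock: 11.85
tool_pos: [0.4357, 0.0111, 0.1069]
eef_rot: [0.797, 0.604, 0.004, -0.001]
contact_force: [1.2, -0.0, 0.5]
opening: 0.01
t 11.85 tool w [435.7  11.1 106.9] jig [-99.1  29.6] toolY deg -15.6 F [ 1.2 -0.   0.5] open 0.01
need units [ 3.35 -8.21 -0.28]
[ 40.2 -92.2] [40.2 62.3] -0.0
-x -0.3 21.1 19
+x -0.23 59.25 20
-y -3.54 -122.3 11
+y -1.87 -62.4 11
```

View pics/t5.png

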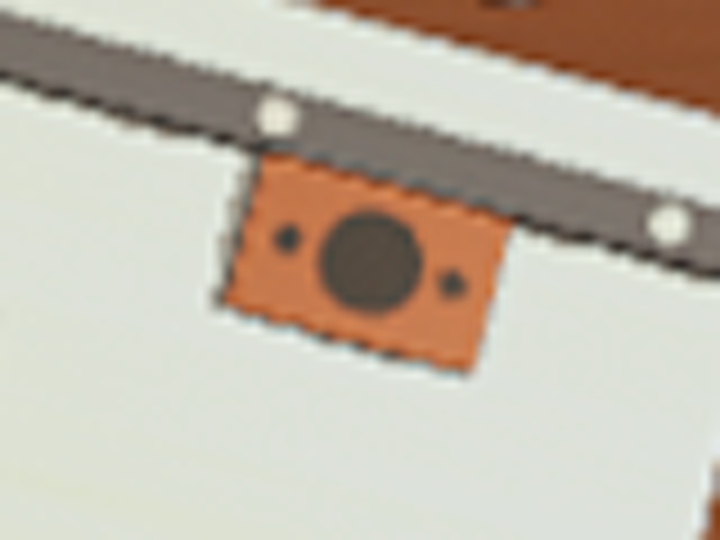

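Flat now: the angle is within 0.3° and the +x edge is at 59.3–60 mm, with the spacer centred at y = -92. Next, go behind its -y end.

```bash
python3 -m inch '[[0.1,-1,0,0,0],[0.1,-1,0,0,0],[0.4,-1,0,0,0],[0.4,-1,0,0,0],[0.4,-1,0,0,0]]'
python3 -m inch '[[0.5,-1,0,0,0],[0.5,-1,0,0,0],[0.5,-1,0,0,0],[0.4,-0.4,-0.28,0,0],[0,0,0,0,0]]'
python3 -c "
from h import *
goto(37.5,-150,32)"
```

```text
clock: 12.4
tool_pos: [0.4708, -0.1182, 0.1069]
eef_rot: [0.798, 0.603, 0.003, -0.001]
contact_force: [-0.5, -0.7, 0.1]
opening: 0.007
clock: 12.9
tool_pos: [0.5183, -0.2043, 0.0994]
eef_rot: [0.798, 0.602, 0.002, 0.0]
contact_force: [-1.4, 0.7, 1.0]
opening: 0.006
t 12.9 tool w [ 518.3 -204.3   99.4] jig [  39.1 -155.2] toolY deg -16.0 F [-1.4  0.7  1. ] open 0.006
need units [-0.    0.22 -2.7 ]
```

```bash
python3 -m inch '[[0,0.1,-0.8,0,0],[0,0,-0.8,0,0],[0,0,-0.7,0,0],[0,0,-0.4,0,0],[0,0,0,0,0]]'
python3 -c "
from h import *
goto(37.5,-145,32)
s=snap('side');cv2.imwrite('pics/s6.png',cv2.resize(s['pixels'][80:330,240:470,::-1],None,fx=2.4,fy=2.4))"
```

```text
clock: 13.4
tool_pos: [0.516, -0.1976, 0.0313]
eef_rot: [0.797, 0.604, 0.001, -0.003]
contact_force: [-1.1, 0.0, -0.3]
opening: 0.009
t 13.4 tool w [ 516.  -197.6   31.3] jig [  35.  -149.5] toolY deg -15.7 F [-1.1  0.  -0.3] open 0.009
need units [0.14 0.14 0.03]
```

View pics/s6.png

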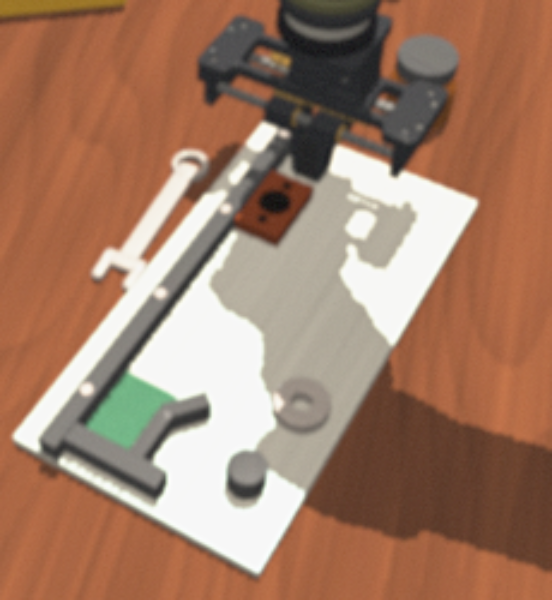

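Fingers are behind the -y end, clear of the rail and jar. I'll slide it along the rail.

```bash
python3 -m inch '[[0.1317,0.2737,0,0,0],[0.1317,0.2737,0,0,0],[0.0817,0.2887,0,0,0],[0.0817,0.2887,0,0,0],[0.0817,0.2887,0,0,0]]'
python3 -m inch '[[0.0817,0.2887,0,0,0],[0.0817,0.2887,0,0,0],[0.0817,0.2887,0,0,0],[0.0817,0.2887,0,0,0],[0.0817,0.2887,0,0,0]]'
python3 -c "
from h import *
tool()"
python3 -m inch '[[0.0817,0.2887,0,0,0],[0.0817,0.2887,0,0,0],[0.0817,0.2887,0,0,0],[0.0817,0.2887,0,0,0],[0.0817,0.2887,0,0,0]]'
python3 -m inch '[[0.0817,0.2887,0,0,0],[0.0817,0.2887,0,0,0],[0.0817,0.2887,0,0,0],[0.0817,0.2887,0,0,0],[0.0817,0.2887,0,0,0]]'
python3 -c "
from h import *
goto(37.5,91,32)
s=snap('side');cv2.imwrite('pics/s7.png',cv2.resize(s['pixels'][130:330,240:440,::-1],None,fx=3,fy=3))"
```

```text
clock: 13.95
tool_pos: [0.53, -0.1623, 0.0326]
eef_rot: [0.797, 0.604, 0.002, -0.002]
contact_force: [-0.8, -0.9, 1.2]
opening: 0.003
clock: 14.45
tool_pos: [0.5399, -0.1264, 0.0322]
eef_rot: [0.797, 0.604, 0.002, -0.002]
contact_force: [-0.4, -1.8, 0.3]
opening: 0.002
t 14.45 tool w [ 539.9 -126.4   32.2] jig [ 38.6 -74.4] toolY deg -15.7 F [-0.4 -1.8  0.3] open 0.002
clock: 14.95
tool_pos: [0.5501, -0.0902, 0.0322]
eef_rot: [0.797, 0.604, 0.002, -0.002]
contact_force: [0.6, -1.2, 0.9]
opening: 0.006
clock: 15.45
tool_pos: [0.5604, -0.0541, 0.0322]
eef_rot: [0.797, 0.604, 0.002, -0.002]
contact_force: [-0.6, -0.1, 0.1]
opening: 0.007
t 15.45 tool w [560.4 -54.1  32.2] jig [38.6  0.7] toolY deg -15.7 F [-0.6 -0.1  0.1] open 0.007
need units [ 0.94  3.49 -0.01]
```

View pics/s7.png

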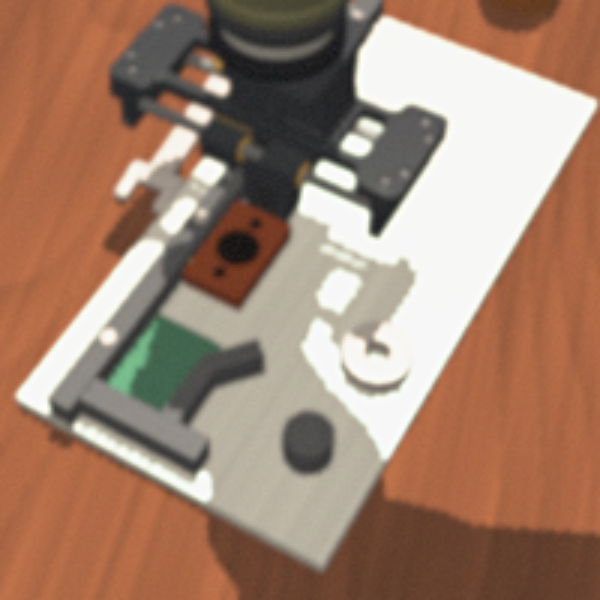

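```bash
python3 -m inch '[[0.0817,0.2887,0,0,0],[0.0817,0.2887,0,0,0],[0.0817,0.2887,0,0,0],[0.0817,0.2887,0,0,0],[0.0817,0.2887,0,0,0]]'
python3 -m inch '[[0.0817,0.2887,0,0,0],[0.0817,0.2887,0,0,0],[0.0817,0.2887,0,0,0],[0.0545,0.1924,0,0,0],[0.0545,0.1924,0,0,0]]'
python3 -m inch '[[0.0327,0.1155,0,0,0],[0.0327,0.1155,0,0,0],[0.0327,0.1155,0,0,0],[0.0327,0.1155,0,0,0],[0,0,0,0,0]]'
python3 -c "
from h import *
goto(37.5,91,32)"
```

```text
clock: 16.0
tool_pos: [0.5706, -0.018, 0.0322]
eef_rot: [0.797, 0.604, 0.002, -0.002]
contact_force: [0.2, -0.4, -0.7]
opening: 0.006
clock: 16.5
tool_pos: [0.5794, 0.013, 0.0322]
eef_rot: [0.797, 0.604, 0.002, -0.002]
contact_force: [0.4, -1.2, 0.2]
opening: 0.006
clock: 17.0
tool_pos: [0.5827, 0.0248, 0.0322]
eef_rot: [0.797, 0.604, 0.002, -0.002]
contact_force: [-0.1, 0.6, 0.3]
opening: 0.005
t 17.0 tool w [582.7  24.8  32.2] jig [38.7 82.7] toolY deg -15.7 F [-0.1  0.6  0.3] open 0.005
need units [ 0.05  0.33 -0.01]
```

```bash
python3 -m inch '[[0.0273,0.0962,0,0,0],[0.0273,0.0962,0,0,0],[0.0136,0.0481,0,0,0],[0,0,0,0,0]]'
python3 -m inch '[[0.0136,0.0481,0,0,0],[0.0136,0.0481,0,0,0],[0,0,0,0,0]]'
python3 -c "
from h import *
goto(37.5,91,32)"
```

```text
clock: 17.4
tool_pos: [0.5843, 0.0305, 0.0322]
eef_rot: [0.797, 0.604, 0.002, -0.002]
contact_force: [0.0, 0.6, -0.5]
opening: 0.004
clock: 17.7
tool_pos: [0.5844, 0.0308, 0.0322]
eef_rot: [0.798, 0.603, 0.001, -0.001]
contact_force: [-1.7, -4.9, 1.7]
opening: 0.006
t 17.7 tool w [584.4  30.8  32.2] jig [38.6 89. ] toolY deg -15.8 F [-1.7 -4.9  1.7] open 0.006
need units [-0.02  0.09 -0.01]
```

```bash
python3 -m inch '[[0.0136,0.0481,0,0,0],[0.0136,0.0481,0,0,0],[0,0,0,0,0]]'
python3 -c "
from h import *
tool()"
python3 -m inch '[[-0.04,-0.15,0,0,0],[-0.16,-0.57,0,0,0],[-0.16,-0.57,0,0,0],[0,0,1,0,0],[0,0,1,0,0]]'
python3 -m inch '[[0,0,1,0,0],[-0.3,-1,0.5,0,0],[-0.3,-1,0,0,0],[-0.3,-1,0,0,0],[-0.3,-1,0,0,0]]'
python3 -m inch '[[-0.3,-1,0,0,0],[-0.3,-1,0,0,0],[-0.3,-0.5,0,0,0],[0,0,0,0,0]]'
python3 -c "
from h import *
tool()
edges((268,202),'t8.png')
s=snap('top');h=hsv(s);m=(h[...,1]<40)&(h[...,2]>170)
g=biggest((h[...,0]>50)&(h[...,0]<95)&(h[...,1]>70),(264,202)) if 0 else None
s=snap('side');cv2.imwrite('pics/s8.png',cv2.resize(s['pixels'][130:330,240:440,::-1],None,fx=3,fy=3))"
```

```text
clock: 18.0
tool_pos: [0.5844, 0.0309, 0.0323]
eef_rot: [0.798, 0.603, -0.001, -0.001]
contact_force: [-2.5, -8.5, 3.4]
opening: 0.007
t 18.0 tool w [584.4  30.9  32.3] jig [38.6 89.1] toolY deg -15.9 F [-2.5 -8.5  3.4] open 0.007
clock: 18.5
tool_pos: [0.5756, 0.001, 0.0822]
eef_rot: [0.798, 0.603, 0.001, -0.002]
contact_force: [1.5, -0.3, -1.0]
opening: 0.002
clock: 19.0
tool_pos: [0.546, -0.099, 0.12]
eef_rot: [0.797, 0.603, 0.002, -0.002]
contact_force: [-0.3, -0.2, -0.1]
opening: 0.007
clock: 19.4
tool_pos: [0.5223, -0.1625, 0.1197]
eef_rot: [0.799, 0.602, 0.001, -0.002]
contact_force: [-0.0, 1.1, 0.8]
opening: 0.004
t 19.4 tool w [ 522.3 -162.5  119.7] jig [  31.5 -114. ] toolY deg -16.0 F [-0.   1.1  0.8] open 0.004
[ 39.5 132.1] [41.2 63.8] 0.22
-x 0.96 20.0 19
+x -0.13 59.1 19
-y -0.36 101.1 11
+y 0.94 162.9 12
```

View pics/t8.png

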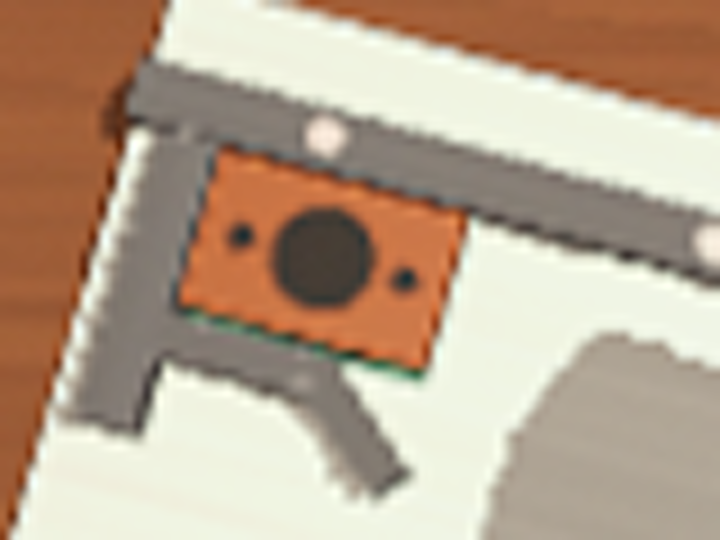

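View pics/s8.png

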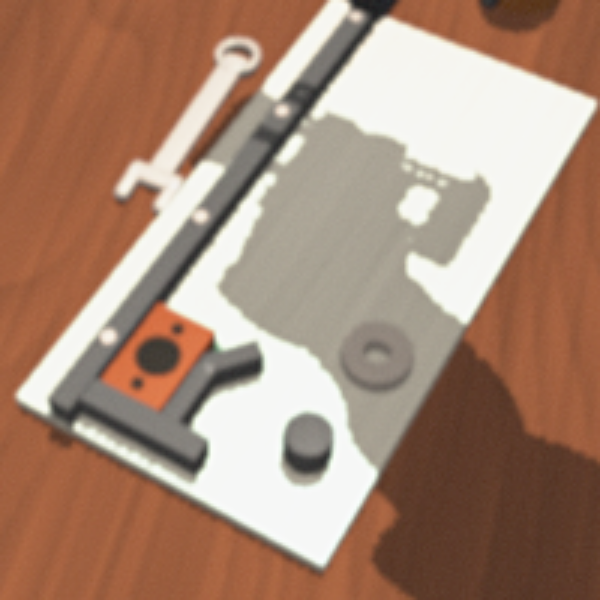

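The spacer is home: the thin green strip shows only on the lip side, and it sits flush against the end stop and rail. The bearing, tappet and wrench haven't moved, so I'll hand it in.

```bash
python3 -c "
from plant import r
print(r.finish_job())"
```

```text
the job is handed in; nothing more can be done
None
```

The spacer is home in the green pocket, against the end stop and the back rail. I let go of it and handed the job in at about 19.5 s of the 64 s allowed.

- **Push to the rail:** I used the side of the fingers on the open stretch. The first push left the spacer about 2° off, so I pressed again at about 10 N. It then measured flat to about 0.3° at jig y ≈ -92 mm.
- **Slide into the pocket:** I pushed the spacer's -y end along the rail with the closed fingers until it stopped against the end stop at about 9 N. Then I backed straight off and lifted clear.
- **Final position:** The top view put the spacer at (39.5, 132.1) mm in the jig's frame; home is (40, 133). Its angle was within about 1°. I put the 1 mm difference down to image resolution, since the tool stopped hard against it and no gap shows at the stop.
- **Other objects:** The bearing, tappet and wrench looked unmoved in the last side view, but I checked them only by eye. The jar is mostly cut off in that picture, so I have no final check on it; the gripper stayed well clear of it.
- **Tool height:** On the first part of the first push the tool ran about 8 mm higher than intended, overlapping only the top 3 mm of the spacer. I lowered it before pressing against the rail, and saw no sign of tipping in the later pictures.

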